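Lever open the green tea box with the tea knife

TASK

Pick up the tea knife, slide its blade into the slot under the lid of the green-lidded tea box and lever the lid up until it stands open by itself at 45 degrees or more. Touch that box with the knife only, leave the red-lidded box shut and the white cup where it is, and finish by laying the knife back across both bars of its rest.

Things in the scene. Friction and masses are not known exactly. Their poses are not given: they have to be found in the camera images.
- tea_knife: Tea knife, 90 g, on its rest. Dark wooden handle 120 mm long (x), 18 wide (y), 20 high, brass band at the blade end; flat steel blade 120 long, 14 wide, 3 thick. Origin: centre of the handle's underside; x runs along the knife to the blade, z up. Handle x -60 to 60; blade x 60 to 180 (tip), at z 8.5 to 11.5, flat side level. Centre of mass x = 31: grip there, squeezing along y.
- knife_rest: Light wooden knife rest, fixed; origin on the table. Base plate 170 x 60 x 6 mm, x -65 to 105. Two cross bars 60 wide (y), 12 thick: at x -45, top at z 34, for the handle; at x 85, top at z 42.5, for the blade. Between them is free room for fingers down to the base plate. A knife on it has its origin near x 0, y 0, z 34, its blade to +x.
- green_box: Light wooden box with green lid, fixed, 120 mm deep (x), 130 wide (y), 70 high; tea cake inside up to z 30. Origin: centre of underside. Front (x -60, facing the robot, wall 6 thick) has a slot in the middle, y -35 to 35, z 48 up to the lid's underside at 70.5. Lid 5 thick, its front edge at x -68; it turns about a level line along y at x 60, z 70.5, front edge rising.
- green_lid (a joint): Angle of the green lid in rad: 0 shut, grows as it opens, up to 1.9 (0.79 = 45 degrees). Lid of 60 g on a stiff hinge: it stays where it is left; about 1 N up at its middle to front raises it.
- red_lid (a joint): Angle of the lid of a second box in rad, 0 shut. That box is the same in all but its red lid and stands beside the green one, at either side, with at least 20 mm between them. It must stay shut.
- gaiwan: White porcelain cup, loose, 92 mm across the rim, 75 mm high, standing on the table. Origin: centre of its underside. Not to be disturbed.
There are look-alikes about, which are no part of the job. Leave any pink look-alike of the tea_knife alone.

How it is judged:
By the outcome, as a careful person would: the job done as asked, in the order asked, and still so for the second after the job is handed in, with the robot touching nothing.
It also fails if it takes over 58 s, if anything falls off the work surface, if the arm or the gripper's body presses on something with over 40 N, if the wrist force passes 120 N, or if a joint passes its speed limit or range.

ROBOT

A 7-joint arm with a two-finger parallel gripper is mounted at the origin on the work surface. World frame = base frame: x ahead of the robot, y to its left, z up, the work surface at z = 0. Lengths are in m, angles in rad, forces in N, time in s.
With the tool pointing down it reaches from about 0.4 to 0.85 m from the base axis. Payload 6.9 kg.
Tool frame: the origin (TCP) lies midway between the tips of the shut fingers; the grasp point (between the pads) lies behind it (ctrl.pinch_z is the z of the grasp point in the tool frame, in m); z points along the fingers, y is the line along which they close (so a half turn about z gives the same grasp; the last joint's range is limited). The gripper opens to 85 mm and grips with 20 to 120 N. Pads are 22 mm wide; open, the fingers measure 114 mm over their backs; the gripper's body (76 mm by 85 mm) begins 54 mm behind the grasp point. The pads swing forward as they close: fully open they stand 13 mm farther back than shut.
Start: joints at [0.105, 0.507, -0.238, 1.5, 0.126, 1.149, -0.155], TCP at [0.625, -0, 0.231] pointing down, gripper open.
Joint ranges: [-3.08, 3.08], [-0.24, 2.05], [-1.43, 1.35], [0, 2.5], [-1.52, 4.66], [0.17, 1.96], [-2.89, 2.89]. Speed limits (rad/s): [2.39, 2.39, 3.14, 3.14, 3.14, 3.14, 3.14].

INTERFACE

Orientations are given as a unit quaternion [w, x, y, z].
In Python, from station import ctrl, get_state, vision, ticket, models gives the robot as it stands. Calls block until the motion is done:
- ctrl.movep(position, orientation): joint-space move of the TCP to a pose.
- ctrl.movel(position, frame=None, max_speed=0.15): straight line of the TCP; frame=None keeps the orientation; max_speed is the mean speed in m/s.
- ctrl.set_joints(angles): joint-space move.
- ctrl.ungrasp() and ctrl.close_gripper(force=None): open the fingers fully, or close them until they stop; force is the grip in N (None keeps the last).
- ctrl.pause(seconds).
- ctrl.ik(position, orientation): joint angles nearest the present ones, or None.
- get_state(): the state.
- vision.grab_frame(name): name is "scene" or "side" or "wrist"; returns (picture, depth): 384x512x3 uint8, blue, green, red; 384x512 float32, m along the optical axis (not along the pixel's ray), 0 where there is no reading.
- vision.camera_info(name): a dict with "mtx" (3x3 intrinsics, pixels), "R" (3x3) and "t" (3): a world point X has camera coordinates R X + t; the wrist camera has in their place "hand_eye" (4x4, takes a point from camera to tool coordinates, whose origin is the TCP and whose axes are the flange's). Camera axes: x right, y down, z forward; pixel columns grow to the right and rows downward; lengths in m; the calibration is good to about 2 mm. A picture is of the moment at which its call begins: read the wrist's pose just before it. camera_info takes no time and is no camera call.
A pose or a line that the arm cannot do raises ctrl.Unreachable and nothing moves.
- ticket.close_job(): hands the job in; it is judged then, once.
Trained networks look in the newest picture that a camera, given by its name, has taken for a name from the list of things; names that differ only in an ending like _2 or _b are one class to them, and where a whole thing is asked for, a point or a joint stands for the part that bears it (a point fixed in the world has none). Each returns a list of dicts, best first, with "p" (0 to 1); they miss things now and then, are a little off and sometimes report something else, mostly with a low value. They report only what shows in the picture. A call takes as long as a camera call. They do not tell look-alikes from the thing itself.
- models.recognise(camera, target): "point" ([column, row] in pixels, amid what is visible of it).
- models.masks_of(camera, target): "mask" (384x512 bool, what is visible of it) and "point" ([column, row] in pixels, amid what is visible of it).
The state is a dict: "time": time; "qpos": joint angles; "qd": joint speeds; "tau": joint torques, N m; "tcp_pos": TCP position; "eef_rot": TCP orientation; "contact_force": force on the tool from outside, world axes, zero at the start; "wrist_torque": the same for the moment, N m; "width": finger opening in m; "gripper_force": force on a finger pad.
Only numpy, scipy, OpenCV 4.12 (cv2) and the standard library are available. Lean on these libraries where they do the work, as an engineer would, in place of code of your own. Each camera call takes 0.05 s, during which the arm holds its last target. There are 200 camera calls.

## Working session

There is one attempt and no reset: what is moved stays moved. The work goes in short steps, each a Python script; the robot and the scene stay as the last script left them, time stands still between calls to the robot, and variables do not carry over. Pictures are saved under pics/ and viewed, at most 10 in all, crops included, and the job is handed in when it is done.

```bash
mkdir -p pics; ls; cat > h.py <<'E'
import numpy as np, cv2
from station import ctrl, get_state, vision, ticket, models
from scipy.spatial.transform import Rotation as Rn
def pts(cam, depth, mask=None):
    c=vision.camera_info(cam); K=np.array(c["mtx"])
    m=(depth>0) if mask is None else (mask&(depth>0))
    v,u=np.nonzero(m); z=depth[v,u]
    P=np.stack([(u-K[0,2])/K[0,0]*z,(v-K[1,2])/K[1,1]*z,z],1)
    return (P-np.array(c["t"]))@np.array(c["R"]), u, v   # R^T(P-t)
def quat(M):
    q=Rn.from_matrix(M).as_quat(); return [q[3],q[0],q[1],q[2]]
def rot(q): return Rn.from_quat([q[1],q[2],q[3],q[0]]).as_matrix()
E
python3 - <<'E'
from h import *
ims=[]
for cam in ["scene","side"]:
    im,d=vision.grab_frame(cam); np.savez(f"/tmp/{cam}.npz",im=im,d=d)
    X,u,v=pts(cam,d); full=np.zeros(d.shape+(3,)); full[v,u]=X; np.save(f"/tmp/{cam}_X.npy",full)
    for t in ["tea_knife","knife_rest","green_box","green_lid","red_lid","gaiwan"]:
        for r in models.masks_of(cam,t)[:3]:
            m=r["mask"]&(d>0); Y=full[m]
            print(cam,t,round(r["p"],2),np.round(r["point"]),m.sum(),np.round(np.median(Y,0),3) if len(Y) else "", np.round(np.percentile(Y,[3],axis=0)[0],3) if len(Y) else "",np.round(np.percentile(Y,97,axis=0),3) if len(Y) else "")
    cv2.imwrite(f"pics/{cam}0.png",cv2.resize(im,(800,600)))
s=get_state(); print(s, ctrl.pinch_z)
E
```

```text
pics
scene tea_knife 0.82 [341. 201.] 398 [0.441 0.186 0.015] [0.428 0.041 0.001] [0.448 0.245 0.021]
scene tea_knife 0.79 [398. 243.] 520 [0.559 0.379 0.048] [0.456 0.368 0.043] [0.671 0.387 0.055]
scene knife_rest 0.63 [395. 244.] 944 [0.52  0.367 0.009] [0.45  0.343 0.004] [0.597 0.4   0.042]
scene green_box 0.9 [209. 198.] 2655 [ 0.678 -0.085  0.073] [ 0.593 -0.164  0.007] [ 0.713 -0.04   0.078]
scene red_lid 0.64 [285. 221.] 2071 [0.669 0.135 0.076] [0.598 0.066 0.07 ] [0.729 0.196 0.078]
scene gaiwan 0.58 [205. 146.] 711 [ 0.438 -0.309  0.051] [ 0.384 -0.362  0.002] [ 0.469 -0.276  0.075]
side tea_knife 0.72 [266. 264.] 490 [0.436 0.166 0.018] [0.423 0.022 0.002] [0.449 0.249 0.023]
side tea_knife 0.68 [190. 307.] 758 [0.531 0.38  0.05 ] [0.443 0.368 0.006] [0.669 0.388 0.057]
side knife_rest 0.8 [203. 322.] 1224 [0.5   0.383 0.008] [0.431 0.341 0.002] [0.582 0.402 0.044]
side green_box 0.64 [246. 174.] 1784 [ 0.639 -0.076  0.075] [ 0.589 -0.164  0.004] [ 0.708 -0.038  0.079]
side green_lid 0.98 [250. 167.] 1092 [ 0.645 -0.1    0.076] [ 0.587 -0.166  0.072] [ 0.708 -0.042  0.07
[... 352 characters left out ...]
3761684,  1.50020824,  0.12565883,
        1.14889771, -0.15480721]), 'qd': array([ 5.84668434e-04,  6.25693656e-05, -4.63697591e-04,  4.25512020e-04,
        3.50093987e-04, -8.43177989e-04, -5.39211358e-04]), 'tau': array([ 9.79590186e-04, -6.20187306e+01, -2.18434431e+00, -2.49929988e+01,
        1.38445912e-02,  1.96569359e-03, -4.72294246e-06]), 'tcp_pos': array([ 6.24984162e-01, -1.77510239e-05,  2.31303382e-01]), 'eef_rot': array([-1.42736841e-05,  7.07126646e-01,  7.07086916e-01,  2.05766994e-05]), 'contact_force': array([ 1.01403306, -0.67340579,  0.25255101]), 'wrist_torque': array([-0.0273496 ,  0.00286709,  0.06308661]), 'gripper_force': 0.0, 'width': 0.08538798155169829} -0.0187
```

View pics/scene0.png

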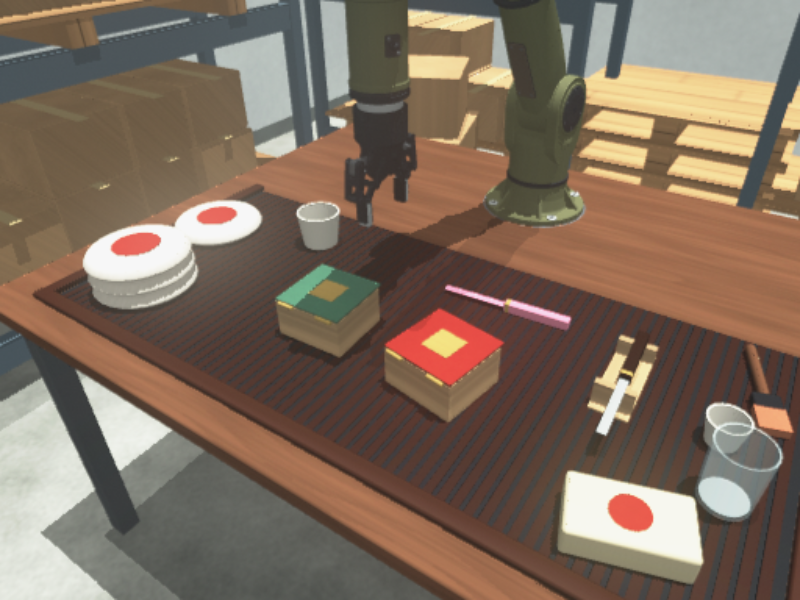

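View pics/side0.png

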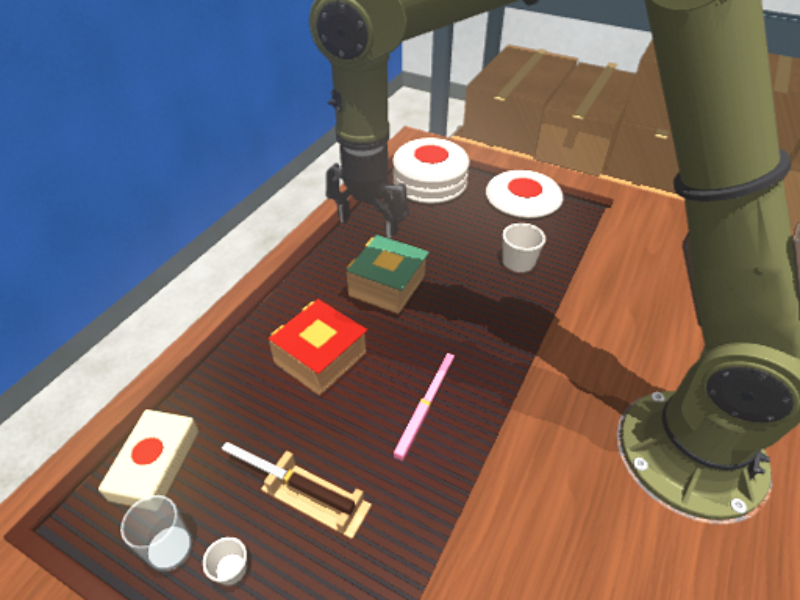

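Knife candidates: the pink one lying on the table at scene (341,201), and the dark-handled one on the rest at (398,243). I choose the one on the rest. The box with the green lid is at (209,198), red at (285,221), white cup at (205,146). Next come the poses and a close crop.

```bash
python3 - <<'E'
from h import *
for cam in ["scene","side"]:
    a=np.load(f"/tmp/{cam}.npz"); im,d=a["im"],a["d"]; X=np.load(f"/tmp/{cam}_X.npy")
    hsv=cv2.cvtColor(im,cv2.COLOR_BGR2HSV); z=X[...,2]; ok=d>0
    def rect(m,n,minz,maxz):
        m=m&ok&(z>minz)&(z<maxz)
        k,l,st,_=cv2.connectedComponentsWithStats(m.astype(np.uint8)); 
        m=l==1+np.argmax(st[1:,4])
        P=X[m]; r=cv2.minAreaRect((P[:,:2]*1000).astype(np.float32)); print(cam,n,m.sum(),np.round(r[0],1),np.round(r[1],1),round(r[2],2),"z",np.round(np.median(P[:,2]),4))
    lidreg=lambda x0,x1,y0,y1:(X[...,0]>x0)&(X[...,0]<x1)&(X[...,1]>y0)&(X[...,1]<y1)
    rect(lidreg(.52,.80,-.22,.02),"green top",.066,.09)
    rect(lidreg(.5,.85,.03,.25),"red top",.066,.09)
    # knife: points above z .0445 near y .38
    m=lidreg(.40,.70,.34,.42)&ok&(z>.0445)&(z<.07)
    P=X[m]; r=cv2.fitLine(P[:,:2].astype(np.float32),cv2.DIST_HUBER,0,.01,.01).ravel(); print(cam,"knife",m.sum(),r, P[:,0].min(),P[:,0].max(),np.percentile(P[:,1],[1,99]))
    bl=m&(hsv[...,1]<70)&(hsv[...,2]>120); ha=m&(hsv[...,2]<90)
    for n,k in(("blade",bl),("handle",ha)):
        Q=X[k]; print(n,k.sum(),np.round(Q.mean(0),4),np.round(Q.min(0),4),np.round(Q.max(0),4))
    m=lidreg(.38,.70,.30,.46)&ok&(z>.002)&(z<.012)&(hsv[...,2]>110)&(hsv[...,1]<150)
    rect(m,"restbase",.002,.012)
    m=models and (X[...,2]>.06)&lidreg(.33,.52,-.4,-.22)&ok
    P=X[m]; print("cup rim",P.min(0),P.max(0))
a=np.load("/tmp/scene.npz")["im"]; b=np.load("/tmp/side.npz")["im"]
c=np.hstack([cv2.resize(a[200:290,350:440],(400,400)),cv2.resize(b[270:360,130:250],(400,400))]); cv2.imwrite("pics/crop1.png",c)
E
```

```text
scene green top 1509 [ 650.4 -105.6] [136.5 132.9] 1.96 z 0.0757
scene red top 2159 [666.3 131.9] [132.  135.9] 78.67 z 0.0756
scene knife 473 [0.99933255 0.03652977 0.55669785 0.37785003] 0.44199687560781387 0.6798717806007605 [0.36596534 0.38768251]
blade 199 [0.6228 0.3802 0.0458] [0.5605 0.3716 0.0445] [0.6799 0.3892 0.0487]
handle 227 [0.5012 0.3761 0.0529] [0.442  0.3641 0.0457] [0.5621 0.3856 0.0562]
scene restbase 201 [507.8 390.5] [114.8  21.5] 0.55 z 0.0057
cup rim [ 0.38076743 -0.36502967  0.06000337] [ 0.47248215 -0.27262012  0.07837251]
side green top 1138 [ 650.4 -104.9] [134.9 135.1] 2.09 z 0.0763
side red top 1606 [665.5 132.5] [131.5 136.2] 79.45 z 0.0764
side knife 677 [0.9995713  0.02927768 0.5418769  0.3791182 ] 0.4401117402197816 0.6794683492909829 [0.35651514 0.39142385]
blade 233 [0.6189 0.3817 0.0468] [0.5563 0.3726 0.0445] [0.6795 0.3905 0.0572]
handle 187 [0.4921 0.3792 0.0528] [0.4401 0.3681 0.0445] [0.5462 0.3873 0.06  ]
side restbase 710 [512.4 372.8] [170.9  62.1] 2.3 z 0.0068
cup rim [ 0.38090717 -0.36314545  0.06001898] [ 0.4709186  -0.27084141  0.0803047 ]
```

View pics/crop1.png

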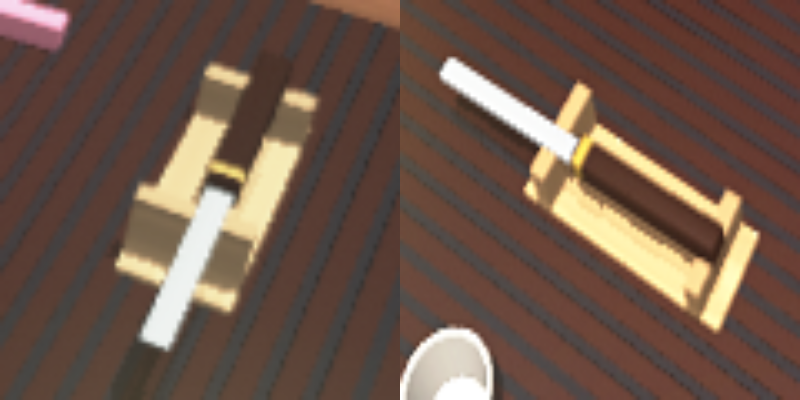

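The crop shows a dark handle, brass band and steel blade lying across both bars, with the pink look-alike separate at top left. Knife origin is about (0.500, 0.377) with yaw 0.035. Green box origin is about (0.654, -0.105) with yaw 0.035. Sizes agree with the description. Next I check IK along the whole plan, then grasp.

```bash
cat >> h.py <<'E'
KY=0.035; KO=np.array([.500,.377,.034])
BY=0.035; BO=np.array([.6544,-.1052,0])
RO=np.array([.4924,.372,.034]); RY=0.04
FLIP=0
def Rz(a): return Rn.from_euler("z",a).as_matrix()
def tcp(o,yaw,flip=None):
    """TCP pose for a knife with origin o and yaw, tool down, gripped at (31,0,10) mm"""
    f=FLIP if flip is None else flip
    R=Rz(yaw)@(np.diag([-1.,1,-1]) if f else np.diag([1.,-1,-1]))
    return np.asarray(o)+Rz(yaw)@[.031,0,.010+ctrl.pinch_z], quat(R)
def box_knife(tx,tz):
    """knife origin so that blade's mid tip is at box x=tx, z=tz"""
    return BO+Rz(BY)@[tx-.180,0,tz-.010]
E
python3 - <<'E'
from h import *
for f in (0,1):
  for n,o,y in [("up",KO+[0,0,.12],KY),("g",KO,KY),("pre",box_knife(-.10,.20),BY),("pre2",box_knife(-.1,.06),BY),("in",box_knife(-.012,.06),BY)]+[(t,box_knife(.06-.072*np.cos(t),.0705+.072*np.sin(t)),BY) for t in(.4,.8,1.1)]:
    q=ctrl.ik(*tcp(o,y,f)); print(f,n,np.round(tcp(o,y,f)[0],3),None if q is None else np.round(q,2))
E
```

```text
0 up [0.531 0.378 0.145] [-0.73  0.62  0.12  1.54 -0.08  0.98 -2.12]
0 g [0.531 0.378 0.025] [-0.74  0.76  0.14  1.65 -0.14  0.74 -2.07]
0 pre [ 0.406 -0.114  0.181] [ 0.1   0.25  0.15  2.08 -0.05  0.81 -1.26]
0 pre2 [ 0.406 -0.114  0.041] [ 0.15  0.5   0.1   2.25 -0.12  0.4  -1.19]
0 in [ 0.493 -0.111  0.041] [ 0.09  0.58  0.12  2.04 -0.13  0.53 -1.23]
0 0.4 [ 0.499 -0.111  0.08 ] [ 0.08  0.52  0.13  1.99 -0.11  0.63 -1.25]
0 0.8 [ 0.515 -0.11   0.103] [ 0.07  0.5   0.14  1.93 -0.11  0.71 -1.26]
0 1.1 [ 0.533 -0.109  0.116] [ 0.06  0.51  0.15  1.87 -0.1   0.77 -1.27]
1 up [0.531 0.378 0.145] [-0.31  0.67 -0.62  1.54  0.43  1.07  0.58]
1 g [0.531 0.378 0.025] [-0.37  0.79 -0.51  1.65  0.49  0.83  0.52]
1 pre [ 0.406 -0.114  0.181] [ 0.72  0.29 -0.64  2.07  0.23  0.84  1.54]
1 pre2 [ 0.406 -0.114  0.041] [ 0.55  0.52 -0.48  2.25  0.53  0.48  1.25]
1 in [ 0.493 -0.111  0.041] [ 0.52  0.61 -0.53  2.04  0.52  0.62  1.25]
1 0.4 [ 0.499 -0.111  0.08 ] [ 0.55  0.56 -0.57  1.99  0.46  0.72  1.3 ]
1 0.8 [ 0.515 -0.11   0.103] [ 0.56  0.55 -0.6   1.92  0.43  0.79  1.33]
1 1.1 [ 0.533 -0.109  0.116] [ 0.55  0.56 -0.6   1.87  0.41  0.84  1.34]
```

```bash
python3 - <<'E'
from h import *
X=np.load("/tmp/side_X.npy"); m=(X[...,2]>.012)&(abs(X[...,0]-.531)<.06)&(X[...,1]>.41)&(X[...,1]<.6)
print("near +y:", X[m].min(0) if m.any() else None)
if m.any() and X[m][:,1].min()<.45: raise SystemExit
p,q=tcp(KO+[0,0,.10],KY); ctrl.movep(p,q)
p,q=tcp(KO,KY); ctrl.movel(p,max_speed=.12)
s=get_state(); print(s["time"],s["tcp_pos"],s["contact_force"])
ctrl.close_gripper(80); s=get_state(); print(s["width"],s["gripper_force"],s["contact_force"])
ctrl.movel(p+[0,0,.14],max_speed=.15); s=get_state(); print(s["time"],s["width"],s["tcp_pos"],s["contact_force"],s["wrist_torque"])
im,d=vision.grab_frame("side"); np.savez("/tmp/s1.npz",im=im,d=d)
for r in models.masks_of("side","tea_knife"):
    P,u,v=pts("side",d,r["mask"]); print(r["p"],np.round(r["point"]),np.percentile(P,[2,50,98],axis=0).round(3))
cv2.imwrite("pics/side1.png",cv2.resize(im[150:384,60:372],(800,600)))
E
```

```text
near +y: [0.53108396 0.49165209 0.01203973]
3.3917 [0.53153519 0.37833853 0.02604839] [ 0.77615378 -0.11883793 -0.25777189]
0.01705924314521903 78.2693088054657 [-0.26546322 -0.15332546  4.13680524]
5.1083 0.01655595193005225 [0.5303996  0.37772996 0.16419797] [-0.06072621  0.13111932 -1.48326835] [0.0333019  0.02379386 0.04525672]
0.85 [194. 284.] [[0.44  0.316 0.002]
 [0.505 0.381 0.188]
 [0.674 0.389 0.196]]
0.66 [265. 268.] [[0.423 0.023 0.004]
 [0.436 0.174 0.019]
 [0.449 0.251 0.023]]
```

View pics/side1.png

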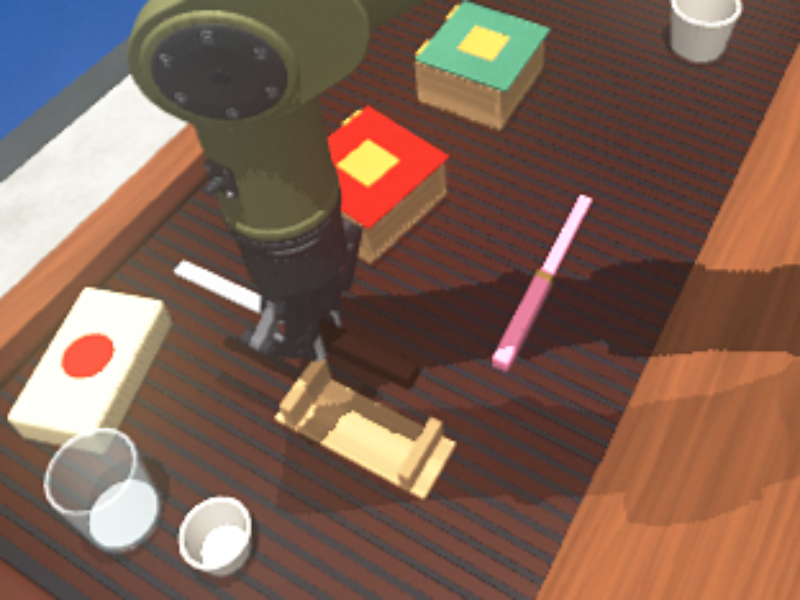

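The knife is held clear of the rest, the rest is empty at about (360,425), and both boxes are undisturbed. I'll check the knife's level in the hand and re-measure the rest and box without the shadow.

```bash
python3 - <<'E'
from h import *
a=np.load("/tmp/s1.npz"); im,d=a["im"],a["d"]
P,u,v=pts("side",d); X=np.zeros(d.shape+(3,)); X[v,u]=P; ok=d>0
reg=lambda x0,x1,y0,y1,z0,z1:ok&(X[...,0]>x0)&(X[...,0]<x1)&(X[...,1]>y0)&(X[...,1]<y1)&(X[...,2]>z0)&(X[...,2]<z1)
for n,m in [("green",reg(.52,.8,-.22,.02,.066,.09)),("base",reg(.4,.62,.31,.44,.004,.010)&(im[...,2]>120)),("barB",reg(.55,.6,.33,.42,.035,.05)),("barH",reg(.41,.47,.33,.42,.026,.04))]:
    Q=X[m]; r=cv2.minAreaRect((Q[:,:2]*1000).astype(np.float32)); print(n,m.sum(),np.round(r[0],1),np.round(r[1],1),round(r[2],2),np.percentile(Q[:,2],[50,98]).round(4))
m=reg(.40,.72,.36,.40,.16,.21)
Q=X[m]
for lo in np.arange(.43,.69,.02):
    s=Q[(Q[:,0]>=lo)&(Q[:,0]<lo+.02)]
    if len(s)>3: print(round(lo+.01,2),len(s),np.percentile(s[:,2],[10,50,90]).round(4),np.median(s[:,1]).round(4), s[:,0].min().round(4), s[:,0].max().round(4))
E
```

```text
green 1134 [ 650.4 -105.1] [136. 135.] 2.12 [0.0764 0.0795]
base 1150 [516.1 371.7] [174.6  61.1] 0.92 [0.007  0.0096]
barB 140 [578.5 373.2] [13.9 59.5] 0.45 [0.0428 0.046 ]
barH 154 [448.8 370.5] [13.  60.4] 1.87 [0.0346 0.0384]
0.44 73 [0.1802 0.1914 0.194 ] 0.3786 0.4388 0.4496
0.46 103 [0.1835 0.193  0.1946] 0.3803 0.45 0.4695
0.48 99 [0.1825 0.1928 0.1946] 0.3807 0.4701 0.4891
0.5 97 [0.1838 0.1929 0.1945] 0.3815 0.4901 0.5096
0.52 159 [0.179  0.1933 0.2033] 0.3817 0.51 0.5297
0.54 10 [0.1906 0.1989 0.2079] 0.3692 0.5301 0.5335
0.6 46 [0.1833 0.1844 0.1861] 0.3826 0.5903 0.6099
0.62 52 [0.1828 0.1844 0.186 ] 0.3826 0.6103 0.6299
0.64 52 [0.1827 0.1845 0.1859] 0.3831 0.6305 0.6499
0.66 49 [0.1836 0.1844 0.1858] 0.3838 0.6504 0.67
0.68 19 [0.1828 0.1847 0.1862] 0.3844 0.6706 0.6802
```

```bash
python3 - <<'E'
from h import *
p,q=tcp(box_knife(-.10,.22),BY); ctrl.movep(p,q)
s=get_state(); print(s["time"],s["tcp_pos"],p,s["width"])
p,q=tcp(box_knife(-.10,.060),BY); ctrl.movel(p,max_speed=.12)
s=get_state(); print(s["time"],s["tcp_pos"]-p,s["contact_force"])
im,d=vision.grab_frame("side"); im2,d2=vision.grab_frame("scene")
P,u,v=pts("side",d); 
m=(P[:,0]>.46)&(P[:,0]<.585)&(abs(P[:,1]+.108)<.03)&(P[:,2]>.05)&(P[:,2]<.075); Q=P[m]; print(len(Q),np.percentile(Q,[2,50,98],axis=0).round(4))
print("expect tip",BO+Rz(BY)@[-.1,0,.06])
cv2.imwrite("pics/pre.png",np.hstack([cv2.resize(im[120:240,190:310],(400,400)),cv2.resize(im2[120:240,140:260],(400,400))]))
E
```

```text
7.0583 [ 0.40628489 -0.11317611  0.20123553] [ 0.4055525  -0.11391322  0.2013    ] 0.01639747031643284
8.5417 [ 3.10918079e-04 -8.83800398e-05  4.21815495e-04] [-0.54566758  0.90988486 -1.59222573]
104 [[ 0.4627 -0.1178  0.0597]
 [ 0.5096 -0.1082  0.0624]
 [ 0.5837 -0.0989  0.0741]]
expect tip [ 0.55446124 -0.10869929  0.06      ]
```

View pics/pre.png

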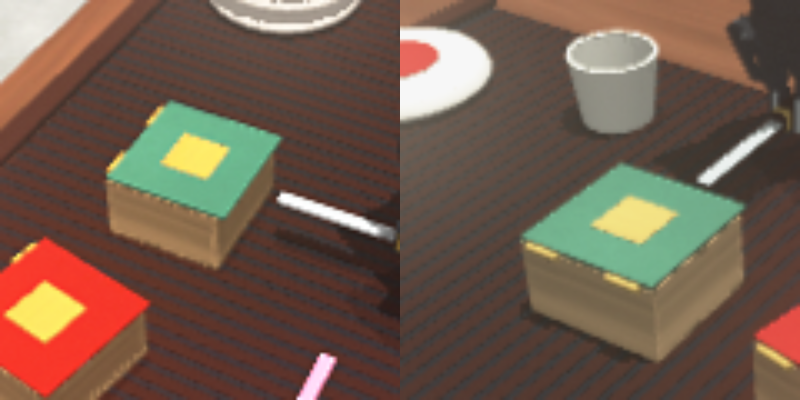

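The blade is centred and level in front of the box's slot, just short of the lid edge. Now I insert and lever.

```bash
python3 - <<'E'
from h import *
def go(tx,tz,v):
    p,_=tcp(box_knife(tx,tz),BY); ctrl.movel(p,max_speed=v); s=get_state()
    print(round(s["time"],2),round(tx,3),round(tz,3),np.round(s["tcp_pos"]-p,4),np.round(s["contact_force"],1),round(s["width"],4)); return s
for tx in (-.06,-.015):
    s=go(tx,.060,.08)
    if np.linalg.norm(s["contact_force"])>8: raise SystemExit("blocked")
r=.075
for t in (0,.3,.6,.9,1.15):
    s=go(.06-r*np.cos(t),.069+r*np.sin(t),.05)
    if np.linalg.norm(s["contact_force"])>25: raise SystemExit("force")
im,d=vision.grab_frame("side"); im2,d2=vision.grab_frame("scene")
cv2.imwrite("pics/lev.png",np.hstack([cv2.resize(im[100:240,190:330],(400,400)),cv2.resize(im2[100:240,140:280],(400,400))]))
E
```

```text
9.29 -0.06 0.06 [-0.0006  0.0001 -0.0002] [ 0.1  0.4 -0.8] 0.0169
10.01 -0.015 0.06 [-0.0007 -0.     -0.0002] [-0.7 -0.3 -1.3] 0.0163
10.34 -0.015 0.069 [-0.0001 -0.0001  0.0005] [ 0.2 -0.4 -1.1] 0.0169
10.94 -0.012 0.091 [ 0.0006 -0.      0.0004] [ 0.3  0.2 -0.4] 0.0166
11.54 -0.002 0.111 [ 0.0006 -0.      0.0003] [ 0.1  0.1 -0.8] 0.017
12.14 0.013 0.128 [ 0.0006 -0.      0.0002] [-0.3 -0.1 -1.7] 0.0166
12.67 0.029 0.137 [0.0006 0.     0.0001] [-0.2 -0.6  0. ] 0.0166
```

View pics/lev.png

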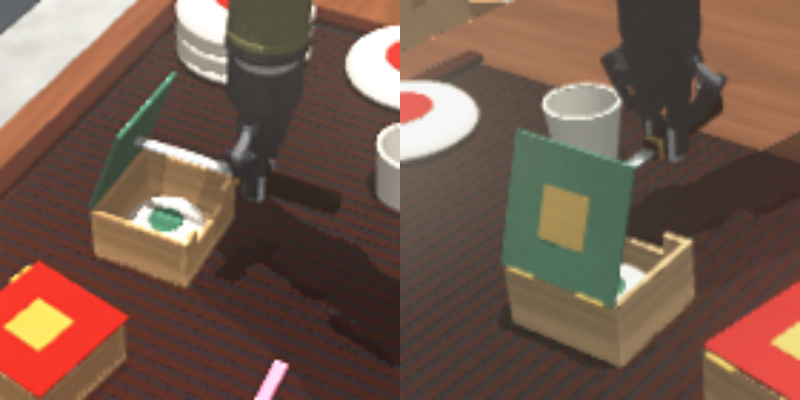

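The lid stands open past 60 degrees on the blade. Now I retract and carry the knife back above the rest.

```bash
sed -i 's/^RO=.*/RO=np.array([.4945,.3725,.034]); RY=0.028/' h.py; python3 - <<'E'
from h import *
p,_=tcp(box_knife(-.10,.137),BY); ctrl.movel(p,max_speed=.10)
p,_=tcp(box_knife(-.10,.22),BY); ctrl.movel(p,max_speed=.15)
p,q=tcp(RO+[0,0,.15],RY); ctrl.movep(p,q)
p,q=tcp(RO+[0,0,.06],RY); ctrl.movel(p,max_speed=.12); ctrl.pause(.2)
s=get_state(); print(s["time"],s["tcp_pos"]-p,s["width"],s["contact_force"])
im,d=vision.grab_frame("side"); P,u,v=pts("side",d)
m=(P[:,0]>.42)&(P[:,0]<.70)&(P[:,1]>.35)&(P[:,1]<.395)&(P[:,2]>.085)&(P[:,2]<.125); Q=P[m]
for lo in np.arange(.43,.69,.02):
    t=Q[(Q[:,0]>=lo)&(Q[:,0]<lo+.02)]
    if len(t)>3: print(round(lo+.01,2),len(t),np.percentile(t[:,2],[10,50,90]).round(4),np.median(t[:,1]).round(4),t[:,0].min().round(4),t[:,0].max().round(4))
# lid angle
m=(P[:,0]>.6)&(P[:,0]<.75)&(P[:,1]>-.18)&(P[:,1]<-.03)&(P[:,2]>.09)&(P[:,2]<.25); Q=P[m]; c=Q-Q.mean(0); n=np.linalg.svd(c,full_matrices=False)[2][2]
print("lid",len(Q),Q.max(0).round(3),np.degrees(np.arccos(abs(n[2]))))
E
```

```text
17.8333 [0.00042821 0.00027102 0.00089731] 0.016604767560363484 [-0.33486836  0.12991635 -0.28666474]
0.44 83 [0.1026 0.1141 0.1166] 0.3752 0.4345 0.4498
0.46 87 [0.1036 0.1147 0.1167] 0.3764 0.45 0.4699
0.48 90 [0.1041 0.1144 0.1167] 0.377 0.47 0.4898
0.5 85 [0.1052 0.1147 0.1169] 0.377 0.4903 0.5098
0.52 103 [0.1    0.115  0.1208] 0.3764 0.5101 0.5265
0.58 18 [0.1052 0.1067 0.1087] 0.3788 0.5808 0.5899
0.6 48 [0.105  0.1068 0.1083] 0.3771 0.5905 0.6091
0.62 49 [0.1046 0.107  0.1085] 0.378 0.6105 0.6298
0.64 46 [0.1049 0.1069 0.1084] 0.3789 0.6305 0.6496
0.66 43 [0.1053 0.1069 0.1086] 0.38 0.6509 0.6689
0.68 9 [0.1044 0.1064 0.1079] 0.3788 0.6704 0.6744<stdin>:13: RuntimeWarning: Mean of empty slice.
  ret = um.true_divide(
Traceback (most recent call last):
IndexError: index 2 is out of bounds for axis 0 with size 0
```

```bash
python3 - <<'E'
from h import *
im,d=vision.grab_frame("scene"); P,u,v=pts("scene",d)
m=(P[:,0]>.6)&(P[:,0]<.78)&(P[:,1]>-.19)&(P[:,1]<-.02)&(P[:,2]>.09)&(P[:,2]<.25); Q=P[m]
if len(Q)>50:
    n=np.linalg.svd(Q-Q.mean(0),full_matrices=False)[2][2]; print("lid",len(Q),Q.max(0).round(3),np.degrees(np.arccos(abs(n[2]))))
for dz in (.01,.003,.0015,.0005,-.0005):
    p,q=tcp(RO+[0,0,dz],RY); ctrl.movel(p,max_speed=.05); s=get_state(); print(dz,s["tcp_pos"]-p,s["contact_force"],s["wrist_torque"])
    if s["contact_force"][2]>3: break
ctrl.pause(.3); ctrl.ungrasp(); ctrl.pause(.3)
s=get_state(); print(s["time"],s["width"],s["contact_force"])
p=s["tcp_pos"]; ctrl.movel(p+[0,0,.15],max_speed=.12)
p,q=tcp([.42,.15,.30],0); ctrl.movep(p,q); ctrl.pause(.3)
im,d=vision.grab_frame("scene"); im2,d2=vision.grab_frame("side")
P,u,v=pts("side",d2); m=(P[:,0]>.42)&(P[:,0]<.70)&(P[:,1]>.35)&(P[:,1]<.40)&(P[:,2]>.0445)&(P[:,2]<.07); Q=P[m]
for lo in np.arange(.43,.69,.04):
    t=Q[(Q[:,0]>=lo)&(Q[:,0]<lo+.04)]
    if len(t)>3: print(round(lo+.02,2),len(t),np.percentile(t[:,2],[50,90]).round(4),np.median(t[:,1]).round(4),t[:,0].min().round(4),t[:,0].max().round(4))
print(get_state()["time"])
cv2.imwrite("pics/endA.png",cv2.resize(im,(800,600))); cv2.imwrite("pics/endB.png",cv2.resize(im2,(800,600)))
E
```

```text
lid 1812 [ 0.713 -0.038  0.194] 69.51647696281427
0.01 [0.00025583 0.0001276  0.00036358] [ 0.57941987  0.06679888 -1.30211394] [-0.04129321 -0.01033206  0.01869863]
0.003 [-0.00028416 -0.00018207 -0.00039296] [-0.78398648  0.52004814 -0.09434309] [-0.04073238 -0.03395308  0.0027735 ]
0.0015 [-2.02783282e-05 -4.49045805e-05 -4.31678110e-05] [ 0.46784314  0.06099469 -1.81113173] [-0.02483715 -0.00522554 -0.00852456]
0.0005 [ 1.79173905e-05 -7.32040223e-06  1.49686037e-05] [-0.79211246  0.13598852 -0.49682504] [ 0.00829021  0.02534033 -0.01386726]
-0.0005 [6.72055947e-05 5.35435275e-05 8.78143923e-04] [-2.81730568 -1.77253739  6.98367379] [-0.22365029  0.39133736  0.03187613]
21.4 0.08483992724469992 [0.00927508 0.62140003 0.70566734]
0.45 140 [0.0542 0.0564] 0.3744 0.4335 0.4698
0.49 143 [0.0542 0.0563] 0.3752 0.4708 0.51
0.53 137 [0.0547 0.0566] 0.3768 0.5104 0.5499
0.57 89 [0.0467 0.0502] 0.376 0.5506 0.588
0.61 81 [0.0465 0.0483] 0.377 0.5902 0.6295
0.65 70 [0.0464 0.0484] 0.3785 0.6304 0.6691
0.69 10 [0.0455 0.0485] 0.3772 0.6704 0.6751
24.225
```

View pics/endA.png

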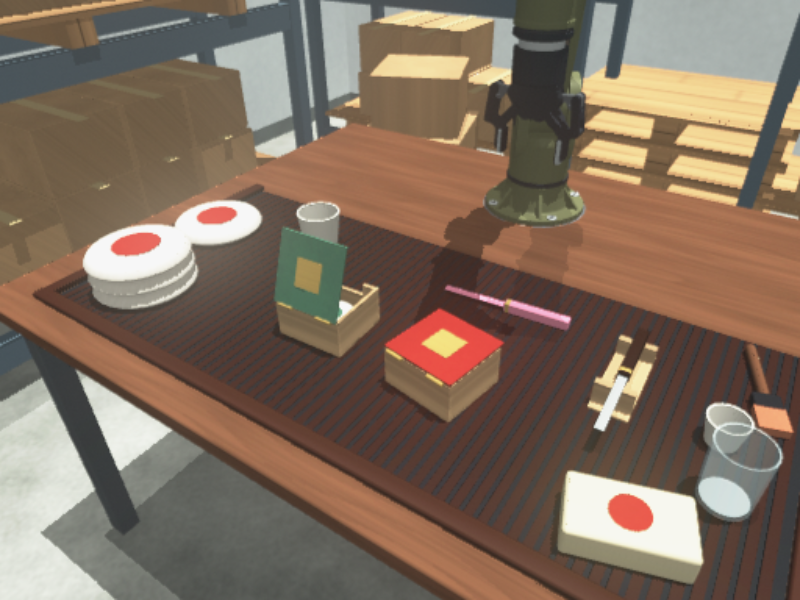

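View pics/endB.png

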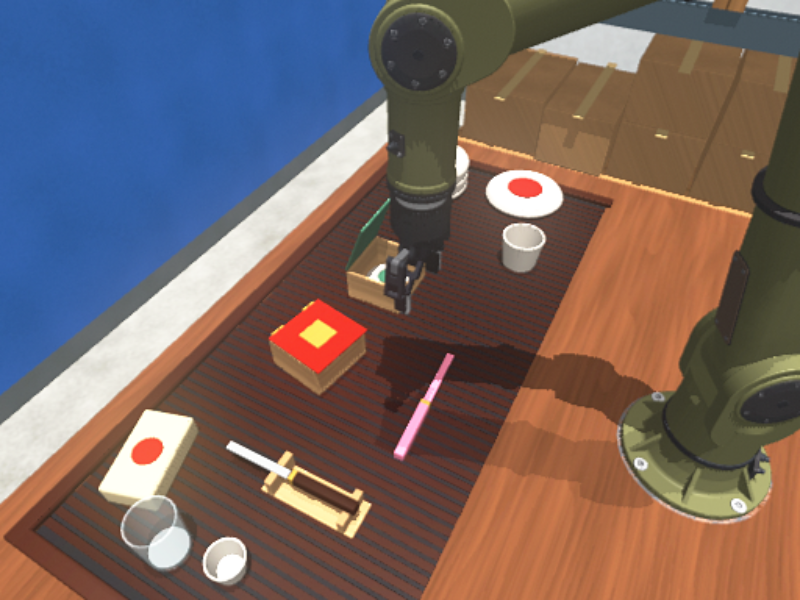

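The final pictures show the green lid standing open at about 69 degrees (scene (310,275)) and the red lid shut. The cup is unmoved, and the knife lies level across both bars (scene (625,380)) with the arm clear.

```bash
python3 -c "
from station import ticket; print(ticket.close_job())"
```

```text
the job is handed in; nothing more can be done
None
```

The job is handed in: the knife levered the green lid open, where it stands by itself at about 69°; the knife is back across both bars of its rest, the red lid is shut, the cup is where it was, and it took about 24 s.

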